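# Free a flow tube from its cranked fixture and hold it tipped for inspection

### The arm

A 7-joint arm with a two-finger parallel gripper is mounted at the origin on the work surface. World frame = base frame: x ahead of the robot, y to its left, z up, the work surface at z = 0. Lengths are in m, angles in rad, forces in N, time in s.
With the tool pointing down it reaches from about 0.425 to 0.95 m from the base axis. Payload 4.7 kg.
Tool frame: the origin (TCP) lies on the centre line of the jaws, within the pads' length; the fingertips stand robot.nose_length ahead of it and the grasp point (between the pads) lies 8 mm behind it (robot.nose_length is the distance from the TCP to the fingertips, in m); z points along the fingers, x is the direction in which the jaws open and shut, and the axes are right-handed (so a half turn about z gives the same grasp; the last joint's range is limited). The gripper opens to 85 mm and grips with 20 to 120 N. Pads are 22 mm wide; open, the fingers measure 114 mm over their backs; the gripper's body (76 mm by 85 mm) begins 54 mm behind the grasp point. The pads swing forward as they close: fully open they stand 13 mm farther back than shut.
Start: joints at [-1.281, 0.469, -0.049, 1.532, 0.024, 1.141, -0.082], TCP at [0.212, 0.641, 0.242] pointing down, gripper open.
Joint ranges: [-2.59, 2.59], [-0.33, 1.99], [-1.39, 1.29], [0.1, 2.45], [-1.04, 4.18], [0.21, 1.99], [-2.66, 2.66]. Speed limits (rad/s): [2.57, 2.57, 3.14, 3.14, 3.14, 3.14, 3.14].

### API

Orientations are given as [roll, pitch, yaw] about the fixed x, y, z axes, in that order (R = Rz(yaw) Ry(pitch) Rx(roll)).
In Python, from plant import robot gives the robot as it stands. Calls block until the motion is done:
- robot.goto(position, orientation): joint-space move of the TCP to a pose.
- robot.move_straight(position, vel=0.15, attitude=None, contact_N=None): straight line of the TCP; attitude=None keeps the orientation; vel is the mean speed in m/s. With contact_N (N) it stops when the force on the tool has changed by that much, and returns True; else False.
- robot.move_joints(angles): joint-space move.
- robot.grip(opening, strength=None): opening from 0.0 (shut) to 1.0 (fully open); strength is the grip in N (None keeps the last); returns when the fingers have stopped.
- robot.sleep(seconds).
- robot.inverse_kinematics(position, orientation): joint angles nearest the present ones, or None.
- robot.sense(): the state.
- robot.grab_frame(name): name is "scene" or "top" or "wrist"; returns a dict with "image" (420x560x3 uint8, red, green, blue), "range_z" (420x560 float32, m along the optical axis (not along the pixel's ray), 0 where there is no reading), "fx", "fy", "cx", "cy" (pixels), "R" (3x3) and "t" (3): a world point X has camera coordinates R X + t. Camera axes: x right, y down, z forward; pixel columns grow to the right and rows downward; lengths in m; the calibration is good to about 2 mm. A picture is of the moment at which its call begins.
A pose or a line that the arm cannot do raises robot.IKError and nothing moves.
- robot.close_job(): hands the job in, once; it reports no verdict.
The state is a dict: "t": time; "joint_pos": joint angles; "joint_velocities": joint speeds; "effort": joint torques, N m; "tcp_pos": TCP position; "tcp_rot": TCP orientation; "wrist_force": force on the tool from outside, world axes, zero at the start; "torque": the same for the moment, N m; "opening": opening from 0.0 (shut) to 1.0 (fully open).
Only numpy, scipy, OpenCV 4.12 (cv2) and the standard library are available. Lean on these libraries where they do the work, as an engineer would, in place of code of your own. Each camera call takes 0.05 s, during which the arm holds its last target.

### The job

Wind the hand crank of the fixture two full turns counter-clockwise (seen from above) so that its keeper slides clear of the flow tube's flange, then draw the tube up out of its seat and tip it over, at least 45 degrees from upright but no further than level, so that its open foot can be inspected. Finish while still holding it there in the air above the fixture, steady in the gripper, with every part of it at least 10 cm above the bench: do not put it down or let go, and leave the other things on the bench and on the fixture undisturbed.

Things in the scene. Friction and masses are not known exactly. Their poses are not given: they have to be found in the camera images.
- crank (a joint): Angle of the fixture's hand crank, rad, 0 to 14 (a stop at each end), growing counter-clockwise seen from above over several turns; starts between 0 and 1.2, the keeper over the tube's flange. Each rad draws the keeper 2.2 mm back: the flange is free from about 9 rad, and two full turns (12.6 rad or more) put it well clear. It turns easily (1 to 2 N at the grip) and stays where left.
- crank_axis (a point): Point on the crank's vertical axis at the height of the middle of the crank grip (103 mm above the bench). z up; x, y are the axes of the fixture: the seat lies 160 mm away along +y.
- tube_head (a point): Centre of the square metal head of the upright clear flow tube, 150 mm above the bench at the start. Head 24 x 24 mm, 30 mm high, flat faces across this frame's x and y; z along the tube, foot to head. Tube 146 mm long, 0.09 to 0.18 kg; this point is 131 mm from the foot end.
- tube_foot (a point): Centre of the lower end of the flow tube's foot, same axes as the head; at the start 19 mm above the bench. From here up: steel foot 18 mm across, 26 mm long (in the seat's hole), flange 36 mm across, 8 mm thick (on the block), clear tube 16 mm across, 82 mm long, then the head.
- crank_grip (a point): Middle (half-way up) of the crank's upright black grip: a round peg 18 mm in diameter, 42 mm high, 45 mm from the crank's axis. The top of the flat crank arm is 23 mm below this point, the grip's top is 20 mm above it, and this point is 103 mm above the bench. The grip spins freely on the arm, so a hand may keep one attitude all the way round.
- seat (a point): Mouth of the fixture's seat: centre of the top of a 64 mm square steel block, 45 mm above the bench, with a 20 mm hole 27 mm deep in which the tube's foot stands. The keeper is a flat steel fork 44 mm wide, 55 to 63 mm above the bench, which covers the tube's flange from the crank's side.
- cap: Bystander, to be left alone: small steel cap, 24 mm across, 18 mm high, standing on the fixture's base plate. Origin at the centre of its underside.
- collar: Bystander, to be left alone: small brass ring, 26 mm across, 12 mm high, lying on the fixture's base plate. Origin at the centre of its underside.
- gauge: Bystander, to be left alone: round pressure gauge lying dial up, 72 mm across, 26 mm high, with a 30 mm stem. Origin at the centre of its underside.
- jar: Bystander, to be left alone: small jar with a lid, 56 mm across, 60 mm high. Origin at the centre of its underside.
- valve: Bystander, to be left alone: brass block valve with a black knob, about 34 by 54 mm, 58 mm high. Origin at the centre of its underside.
- driver: Bystander, to be left alone: screwdriver lying on the bench. Origin at the centre of its underside.
- spanner: Bystander, to be left alone: open-ended spanner lying on the bench. Origin at the centre of its underside.
- fixture: The hand-cranked holding fixture: origin at the centre of the base plate's underside, on the bench; +y towards the tube's seat (80 mm from the origin), the crank's axis 80 mm the other way. Base plate 160 (x) by 300 (y) by 12 mm, fixed to the bench.

How it is judged:
On the way, in this order (a step that is already met when the one before it is completed fails the run):
1. the crank is wound back about two turns, the keeper clear of the flange (value of joint crank above 11.8 rad), for 0.2 s.
2. the tube is drawn up out of its seat (height (world z) of tube_foot above 0.06 m), for 0.2 s.
At the end, for the whole second after the job is handed in: Crank beyond 11.8 rad; the tube held by the fingers, at rest (under 30 mm/s), leaning 40 to 100 degrees from upright, its foot end and head centre over 90 mm above the bench, not touching the fixture, its foot end within 250 mm, measured level, of the fixture's centre (value of joint crank above 11.8 rad and height (world z) of each of tube_foot, tube_head above 0.09 m and angle between tube_head's own z axis and vertical between 0.7 and 1.75 rad and contact force between tube and the fingers above 1 N and contact force between tube and fixture below 0.5 N and linear speed of tube below 0.03 m/s and horizontal distance between tube_foot and fixture below 0.25 m); the arm keeps its last pose, push and grip.
It fails at once if one of the other things on the bench or the fixture is moved more than 30 mm (distance of any of cap, collar, gauge, jar, valve, driver, spanner from where it was at the start of the episode above 0.03 m).
It also fails if it takes over 61 s, if anything falls off the work surface, if the arm or the gripper's body presses on something with over 40 N, if the wrist force passes 120 N, or if a joint passes its speed limit or range.

## Working session

There is one attempt and no reset: what is moved stays moved. The work goes in short steps, each a Python script; the robot and the scene stay as the last script left them, time stands still between calls to the robot, and variables do not carry over. Pictures are saved under pics/ and viewed, and the job is handed in when it is done.

```bash
ls; mkdir -p pics
python3 - <<'E'
from plant import robot
import cv2, numpy as np, pickle
s=robot.sense(); print(s, robot.nose_length)
for n in ("scene","top","wrist"):
    f=robot.grab_frame(n); pickle.dump(f,open(f"pics/{n}0.pkl","wb"))
    cv2.imwrite(f"pics/{n}0.png",f["image"][:,:,::-1])
    C=-f["R"].T@f["t"]; print(n,f["fx"],C,f["R"][2])
E
```

```text
pics
{'t': 0.0, 'joint_pos': array([-1.28092217,  0.46943878, -0.04863162,  1.53368887,  0.02412839,
        1.14099739, -0.08233882]), 'joint_velocities': array([-5.57332453e-04, -8.07857831e-04, -1.00091651e-03,  3.11061421e-04,
       -1.08546209e-05,  1.28979650e-04, -3.18145854e-04]), 'effort': array([ 5.11809976e-04, -5.10314155e+01, -4.61649103e-02, -2.37709790e+01,
        1.06653527e-02,  7.65462639e-03,  2.69343178e-05]), 'tcp_pos': array([0.21134636, 0.64046903, 0.24126546]), 'tcp_rot': array([3.14151193e+00, 1.94376839e-03, 1.25205936e+00]), 'wrist_force': array([-0.29128524, -0.28226156, -0.64553242]), 'torque': array([-0.06226702, -0.01822962,  0.06633645]), 'opening': 1.0028707705928446} 0.011
scene 469.41532699797244 [ 1.05106185 -0.40999644  1.05182689] [-0.40800617  0.3701496  -0.83457788]
top 546.511781842338 [ 0.34794836 -0.00988765  1.47609038] [ 0.16748305  0.01455673 -0.98576748]
wrist 350.32750995418036 [0.14055446 0.66604961 0.37349491] [ 0.27484918 -0.09157516 -0.95711646]
```

View pics/scene0.png

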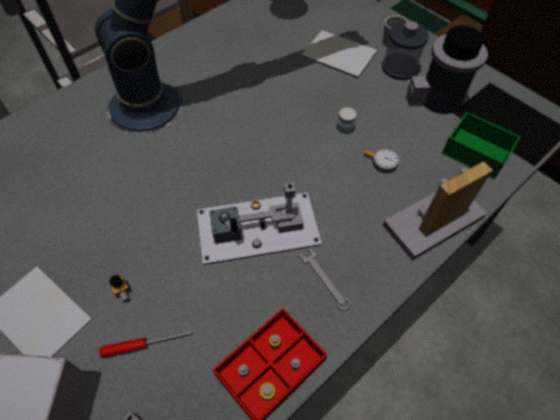

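View pics/top0.png

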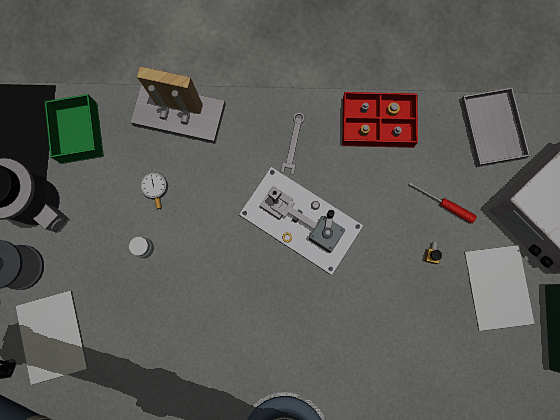

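The top view shows the fixture around (300,220), with the tube at the upper left (273,193) and the crank at the lower right (328,232). Nothing tall stands near it. Next I'll zoom in and measure.

```bash
cat > h.py <<'E'
import numpy as np, cv2, pickle
def ray(f,u,v):
    d=f["R"].T@np.array([(u-f["cx"])/f["fx"],(v-f["cy"])/f["fy"],1.]); return -f["R"].T@f["t"],d
def onz(f,u,v,z):
    C,d=ray(f,u,v); return C+d*(z-C[2])/d[2]
def proj(f,X):
    c=f["R"]@np.asarray(X)+f["t"]; return np.array([f["fx"]*c[0]/c[2]+f["cx"],f["fy"]*c[1]/c[2]+f["cy"]])
def cloud(f):
    h,w=f["range_z"].shape; u,v=np.meshgrid(np.arange(w),np.arange(h)); z=f["range_z"].astype(float)
    P=np.stack([(u-f["cx"])/f["fx"]*z,(v-f["cy"])/f["fy"]*z,z],-1)
    return (P-f["t"])@f["R"]
def crop(f,u0,v0,u1,v1,k,name):
    cv2.imwrite(name,cv2.resize(f["image"][v0:v1,u0:u1,::-1],None,fx=k,fy=k,interpolation=cv2.INTER_CUBIC))
E
python3 - <<'E'
from h import *
f=pickle.load(open("pics/top0.pkl","rb")); g=pickle.load(open("pics/scene0.pkl","rb"))
crop(f,230,155,370,280,5,"pics/topc.png"); crop(g,190,170,330,270,5,"pics/scc.png")
P=cloud(f)
print("bench z",np.median(P[250:300,150:220,2]))
reg=np.zeros(P.shape[:2],bool); reg[155:285,230:370]=1
m=(reg&(P[...,2]>0.006)&(P[...,2]<0.018)).astype(np.uint8)
m2=(reg&(P[...,2]>0.006)).astype(np.uint8)
m2=cv2.morphologyEx(m2,cv2.MORPH_OPEN,np.ones((3,3)))
c=max(cv2.findContours(m2,0,1)[0],key=cv2.contourArea)
r=cv2.minAreaRect(c); b=cv2.boxPoints(r); print(r)
for p in b: print(p,onz(f,*p,0.012))
for lo,hi in((.04,.05),(.05,.07),(.075,.09),(.11,.13),(.13,.17)):
    q=P[reg&(P[...,2]>lo)&(P[...,2]<hi)]; print(lo,hi,len(q),q.mean(0) if len(q) else 0)
E
```

```text
bench z 0.00016850706420163124
((300.6305236816406, 219.9835205078125), (111.21350860595703, 59.06006622314453), 32.61924362182617)
[237.87627 214.8808 ] [0.57277719 0.14295819 0.012     ]
[269.71283 165.1362 ] [0.71359329 0.06102027 0.012     ]
[363.38477 225.08624] [ 0.5535577  -0.19716063  0.012     ]
[331.54822 274.83084] [ 0.41789104 -0.11309872  0.012     ]
0.04 0.05 266 [0.59459575 0.03730558 0.04504254]
0.05 0.07 921 [ 0.54920849 -0.04688516  0.06363642]
0.075 0.09 161 [ 0.53500761 -0.0910533   0.08191933]
0.11 0.13 43 [ 0.56644464 -0.10055893  0.1216814 ]
0.13 0.17 113 [0.60441192 0.04020414 0.16090455]
```

View pics/topc.png

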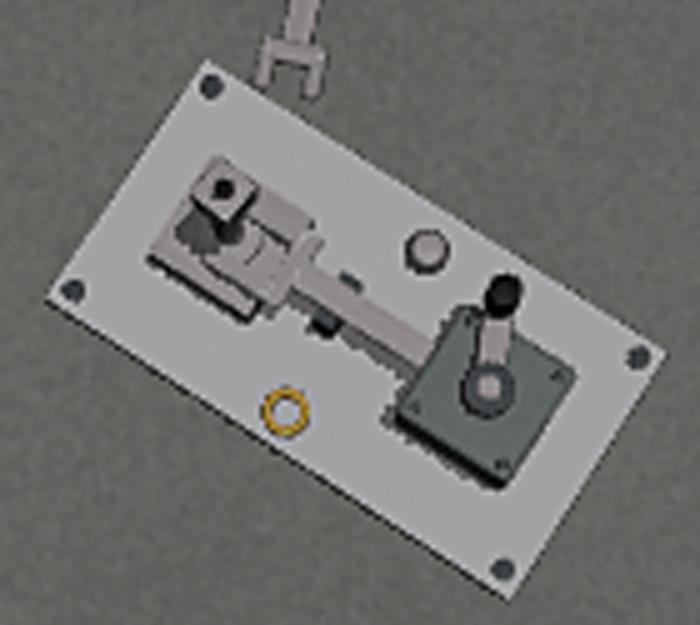

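View pics/scc.png

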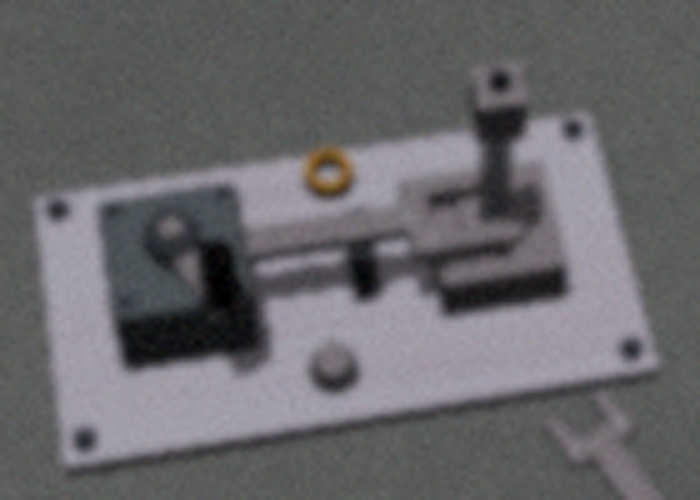

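The grip is at about (0.566,-0.101), the crank axis near (0.523,-0.095) and the seat near (0.606,0.042). The fixture is yawed about -31.5°. I'll check the IK for the whole plan and then move over the fixture for a close wrist view.

Run:
```python
from plant import robot
from h import *
from scipy.spatial.transform import Rotation as Ro
psi=np.deg2rad(-31.5)
for y in (psi,psi+np.pi/2):
    for p in ([.566,-.101,.2],[.478,-.09,.103],[.606,.042,.142],[.606,.042,.3]):
        print(np.round(y,2),p,robot.inverse_kinematics(p,[np.pi,0,y]))
# tilts
for y in (psi,psi+np.pi/2):
  R0=Ro.from_euler('xyz',[np.pi,0,y])
  for ax in 'xy':
    for a in (-65,65):
      R=R0*Ro.from_euler(ax,a,degrees=True)
      tz=R.as_matrix()[:,2]
      for p in ([.606,.042,.32],[.56,-.02,.32],[.5,-.02,.35]):
        q=robot.inverse_kinematics(p,R.as_euler('xyz'))
        foot=np.array(p)+.123*tz
        print(round(y,2),ax,a,p,np.round(foot,2),None if q is None else np.round(q,2))
robot.goto([.54,-.06,.30],[np.pi,0,psi])
f=robot.grab_frame("wrist"); pickle.dump(f,open("pics/w1.pkl","wb")); cv2.imwrite("pics/w1.png",f["image"][:,:,::-1]); print(robot.sense()["t"],-f["R"].T@f["t"])
```

```text
-0.55 [0.566, -0.101, 0.2] [-0.51365775  0.43937281  0.82598537  1.85886454 -0.37876693  1.00798437
 -0.0780632 ]
-0.55 [0.478, -0.09, 0.103] [-0.6216828   0.49527971  0.93683128  2.14417007 -0.57848083  0.7759033
  0.13941528]
-0.55 [0.606, 0.042, 0.142] [-0.56795708  0.51401255  0.58968014  1.82687439 -0.35441907  0.90730252
 -0.36611173]
-0.55 [0.606, 0.042, 0.3] [-0.62246311  0.35263123  0.64676798  1.65722239 -0.22455913  1.20724615
 -0.47468835]
1.02 [0.566, -0.101, 0.2] [-0.40099344  0.39814972  0.66075271  1.85338038 -0.28914366  0.98723659
  1.4042116 ]
1.02 [0.478, -0.09, 0.103] [-0.40519696  0.39913713  0.62878857  2.13457904 -0.35806409  0.71049705
  1.48258678]
1.02 [0.606, 0.042, 0.142] [-0.39117905  0.4743934   0.34000942  1.81662639 -0.19832911  0.88383868
  1.06148103]
1.02 [0.606, 0.042, 0.3] [-0.49327243  0.32922504  0.46701659  1.65018125 -0.15684837  1.19950221
  1.03025325]
-0.55 x -65 [0.606, 0.042, 0.32] [ 0.55 -0.05  0.27] [-0.78  0.83  0.71  1.32  0.37  1.88 -0.62]
-0.55 x -65 [0.56, -0.02, 0.32] [ 0.5  -0.12  0.27] [-0.79  0.73  0.73  1.51  0.42  1.77 -0.64
[... 1160 characters left out ...]
02 x 65 [0.56, -0.02, 0.32] [0.46 0.04 0.27] None
1.02 x 65 [0.5, -0.02, 0.35] [0.4  0.04 0.3 ] None
1.02 y -65 [0.606, 0.042, 0.32] [ 0.55 -0.05  0.27] [-0.59  0.75  0.33  1.3   0.53  1.98  0.77]
1.02 y -65 [0.56, -0.02, 0.32] [ 0.5  -0.12  0.27] [-0.45  0.64  0.16  1.48  0.62  1.92  0.68]
1.02 y -65 [0.5, -0.02, 0.35] [ 0.44 -0.12  0.3 ] [-0.49  0.52  0.16  1.61  0.6   1.94  0.64]
1.02 y 65 [0.606, 0.042, 0.32] [0.66 0.14 0.27] [ 1.17  0.57 -1.16  1.99 -0.96  0.65  1.95]
1.02 y 65 [0.56, -0.02, 0.32] [0.62 0.08 0.27] [ 1.34  0.54 -1.16  2.02 -0.92  0.78  1.99]
1.02 y 65 [0.5, -0.02, 0.35] [0.56 0.08 0.3 ] [ 1.52  0.39 -1.22  2.09 -1.    0.93  2.03]
2.9417 [0.57848997 0.00659858 0.43193942]
```

View pics/w1.png

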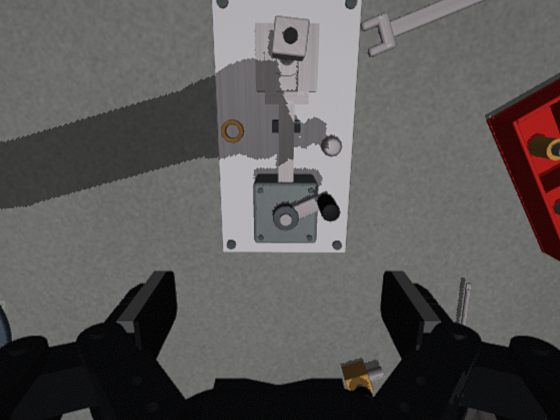

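The wrist view shows the crank hub at about (286,217), the black grip's top at about (329,208) and the tube head at about (291,36). I'll refine these with masks and the range data.

Run:
```python
from h import *
f=pickle.load(open("pics/w1.pkl","rb")); P=cloud(f); Z=P[...,2]
crop(f,230,0,370,260,3,"pics/w1c.png")
reg=np.zeros(Z.shape,bool); reg[0:260,200:370]=1
def blob(lo,hi,name,z):
    m=(reg&(Z>lo)&(Z<hi)).astype(np.uint8); c=max(cv2.findContours(m,0,1)[0],key=cv2.contourArea)
    r=cv2.minAreaRect(c); print(name,r,"onz",onz(f,*r[0],z),"mean",P[(m>0)].mean(0)); return r
blob(.115,.13,"grip",.123); r=blob(.155,.17,"head",.165)
b=[onz(f,*p,.165)[:2] for p in cv2.boxPoints(r)]; print(np.round(b,4)); e=b[1]-b[0]; print(np.rad2deg(np.arctan2(e[1],e[0])))
for p in (286,217),(283,217),(289,217): print(p,P[p[1],p[0]])
# plate
m=(reg&(Z>.007)).astype(np.uint8)
# hub: highest points near
q=reg&(np.hypot(P[...,0]-.5227,P[...,1]+.0948)<.02); print("hub z pct",np.percentile(Z[q],[5,50,95]))
g=cv2.cvtColor(f["image"],cv2.COLOR_RGB2GRAY)
# motor block box
m=(reg&(Z>.055)&(Z<.075)&(np.arange(420)[:,None]>165)).astype(np.uint8); 
c=max(cv2.findContours(cv2.morphologyEx(m,cv2.MORPH_CLOSE,np.ones((25,25))),0,1)[0],key=cv2.contourArea); print(cv2.minAreaRect(c))
top=pickle.load(open("pics/top0.pkl","rb"))
```

```text
grip ((330.0, 210.5), (19.0, 18.0), 90.0) onz [ 0.56950363 -0.09841915  0.123     ] mean [ 0.56931733 -0.09891637  0.12248996]
head ((290.0121765136719, 36.39024353027344), (34.78593826293945, 39.865787506103516), 6.34019136428833) onz [0.60811492 0.04063579 0.165     ] mean [0.6080843  0.0405684  0.16560003]
[[0.5906 0.038 ]
 [0.6062 0.0575]
 [0.6252 0.0432]
 [0.6101 0.0232]]
51.36721456567352
(286, 217) [ 0.52599948 -0.09342885  0.0859503 ]
(283, 217) [ 0.52337597 -0.09174209  0.08618219]
(289, 217) [ 0.52889955 -0.09456067  0.0876145 ]
hub z pct [0.06752192 0.08148856 0.0875382 ]
((285.5, 204.0), (76.0, 65.0), 90.0)
```

View pics/w1c.png

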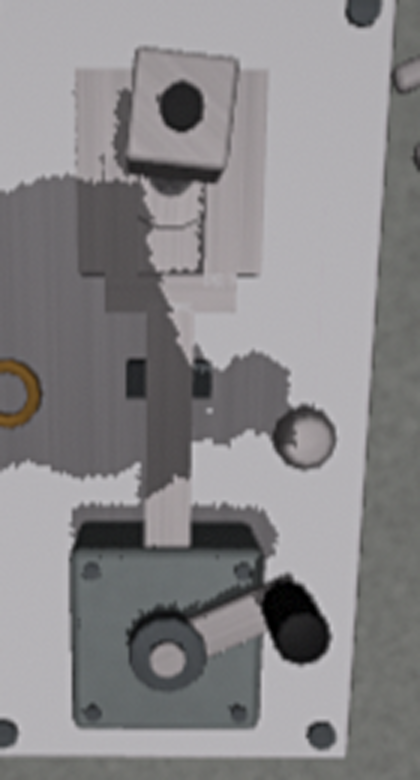

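Run:
```python
from h import *
f=pickle.load(open("pics/w1.pkl","rb"));t=pickle.load(open("pics/top0.pkl","rb"));s=pickle.load(open("pics/scene0.pkl","rb"))
pr=lambda f,u,v,z:np.round(onz(f,u,v,z),4)
print("hub w",pr(f,230+167/3,658/3,.0875)," top",pr(t,230+488/5,155+386/5,.0875)," sc",pr(s,190+172/5,170+228/5,.0875))
print("grip w",pr(f,230+301/3,637/3,.123)," top",pr(t,230+505/5,155+287/5,.123))
c=np.array([pr(f,230+a/3,b/3,.165)[:2] for a,b in((137,47),(240,60),(230,170),(131,155))]);print(c,c.mean(0))
for i in range(4):
    e=c[(i+1)%4]-c[i]; print(np.linalg.norm(e),np.rad2deg(np.arctan2(e[1],e[0])))
print("screws",[pr(f,230+a/3,b/3,.070) for a,b in((92,570),(243,572),(239,713),(93,713))])
```

```text
hub w [ 0.5246 -0.095   0.0875]  top [ 0.5223 -0.0963  0.0875]  sc [ 0.5279 -0.097   0.0875]
grip w [ 0.5689 -0.1001  0.123 ]  top [ 0.568  -0.1018  0.123 ]
[[0.6063 0.0567]
 [0.625  0.0423]
 [0.6115 0.0234]
 [0.5934 0.0383]] [0.60905  0.040175]
0.023601906702637437 -37.59819459892038
0.023226278221015067 -125.5376777919743
0.023443975772040035 140.53863753279055
0.022471537553091416 54.96620381211617
screws [array([ 0.5161, -0.0582,  0.07  ]), array([ 0.5614, -0.0867,  0.07  ]), array([ 0.5335, -0.1323,  0.07  ]), array([ 0.4876, -0.1043,  0.07  ])]
```

```bash
cat > k.py <<'E'
from plant import robot
from h import *
A=np.array([.5247,-.0953]); RA=.0446; Y=np.deg2rad(58.5); D=[np.pi,0,Y]
def at(th,z=.108): return [A[0]+RA*np.cos(th),A[1]+RA*np.sin(th),z]
T0=np.arctan2(-.1003+.0953,.569-.5247)
E
python3 - <<'E'
from k import *
robot.goto(at(T0,.17),D); robot.move_straight(at(T0),vel=.1)
s=robot.sense(); print(s["t"],s["tcp_pos"],s["wrist_force"])
robot.grip(0,25); s=robot.sense(); print(s["t"],s["opening"],s["tcp_pos"],s["wrist_force"])
for i in range(1,5):
    robot.move_straight(at(T0+i*np.deg2rad(20)),vel=.06); s=robot.sense(); print(round(s["t"],2),s["tcp_pos"],s["wrist_force"],s["opening"])
f=robot.grab_frame("wrist"); cv2.imwrite("pics/w2.png",f["image"][:,:,::-1])
E
```

```text
5.1583 [ 0.56945126 -0.10045417  0.10839258] [-0.69346958 -0.1034674   0.97904454]
5.7833 0.19982619785354788 [ 0.56903294 -0.10038887  0.10826755] [-1.05396641 -0.41103803  2.8133778 ]
6.19 [ 0.56715022 -0.08336009  0.10813673] [-3.19822126 -0.50834785  5.16746893] 0.19994422169499176
6.6 [ 0.56019011 -0.06978557  0.10808182] [-4.13931752 -2.06349704  6.12393381] 0.2019460931455686
7.01 [ 0.54924363 -0.05943206  0.1080414 ] [-3.75568432 -4.65093451  5.60172057] 0.19778961727164712
7.42 [ 0.53594696 -0.05334944  0.10810074] [-3.06907019 -7.13822687  5.47457536] 0.20060330190360187
```

View pics/w2.png

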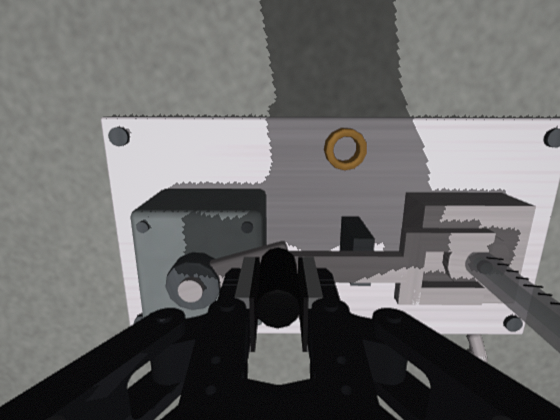

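The wrist view shows the grip held between the pads at about (280,285), and the arm has turned with it. Forces are a few N, so I'll continue to two turns with a force guard.

Run:
```python
from k import *
ths=list(np.arange(100,721,20))+[724]
for d in ths:
    robot.move_straight(at(T0+np.deg2rad(d)),vel=.07); s=robot.sense(); F=s["wrist_force"]
    if d%60==40 or d>715: print(d,round(s["t"],2),np.round(s["tcp_pos"],4),np.round(F,1),round(s["opening"],3))
    if np.linalg.norm(F)>35: print("STOP",d,F); break
f=robot.grab_frame("wrist"); cv2.imwrite("pics/w3.png",f["image"][:,:,::-1])
```

```text
100 7.84 [ 0.5214 -0.0518  0.1082] [-0.3 -7.   2.4] 0.199
160 8.97 [ 0.4843 -0.0758  0.1082] [ 0.9 -1.7  3.4] 0.2
220 10.09 [ 0.486  -0.1209  0.1081] [-3.  -3.1  8.9] 0.201
280 11.22 [ 0.5278 -0.1418  0.1083] [ 1.1 -6.   3.6] 0.2
340 12.34 [ 0.5655 -0.1143  0.1083] [ 4.4 -1.   3.2] 0.2
400 13.47 [ 0.5596 -0.0692  0.108 ] [-1.8 -0.6  9.4] 0.2
460 14.59 [ 0.5197 -0.052   0.108 ] [-1.1 -4.5  8.3] 0.196
520 15.72 [ 0.484  -0.0761  0.1081] [ 3.  -2.7  4.8] 0.203
580 16.84 [ 0.4853 -0.12    0.108 ] [-2.6 -3.1 10.9] 0.202
640 17.97 [ 0.5267 -0.1418  0.1082] [ 1.1 -5.9  6.3] 0.197
700 19.09 [ 0.5655 -0.1141  0.1083] [ 6.  -0.2  5.3] 0.197
720 19.47 [ 0.569  -0.0982  0.1082] [2.9 0.2 6.4] 0.2
724 19.72 [ 0.569  -0.0955  0.1082] [ 3.7 -0.3  6.1] 0.196
```

View pics/w3.png

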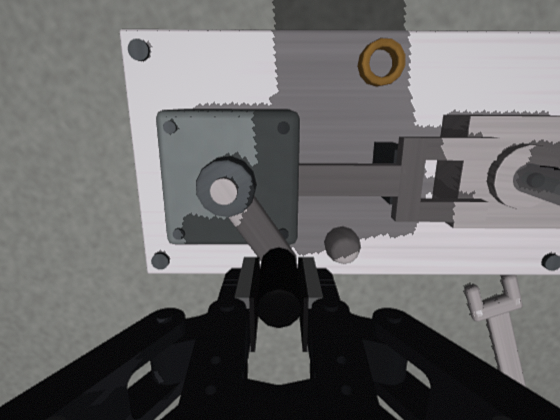

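The keeper fork has moved back (x≈400–430) and is clear of the flange at about (530,180). The crank is still held at two turns. I'll release it and go above the tube.

Run:
```python
from k import *
robot.grip(1.0); s=robot.sense(); p=s["tcp_pos"].copy(); print(s["t"])
p[2]=.27; robot.move_straight(p,vel=.2)
H=[.6085,.0405]; D2=[np.pi,0,np.deg2rad(53)]
robot.goto([*H,.26],D2)
f=robot.grab_frame("wrist"); pickle.dump(f,open("pics/w4.pkl","wb")); cv2.imwrite("pics/w4.png",f["image"][:,:,::-1]); print(robot.sense()["t"])
f=robot.grab_frame("top"); pickle.dump(f,open("pics/t4.pkl","wb"));crop(f,230,155,370,280,5,"pics/t4.png")
```

```text
20.4333
22.0667
```

View pics/w4.png

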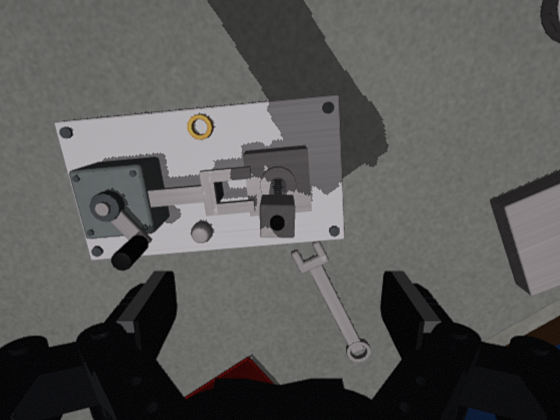

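View pics/t4.png

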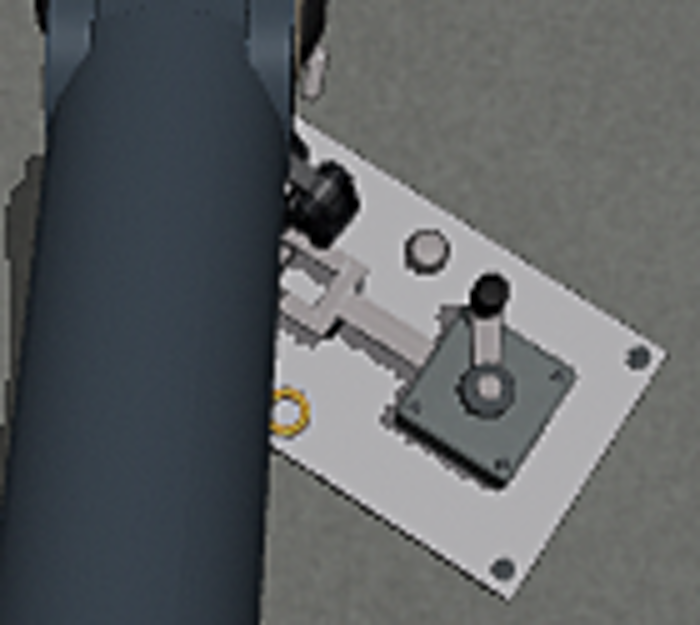

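The head at about (277,215) is square to the jaws, the fork is drawn back, and the crank arm has stayed put. I'll check the centre in this view, then descend, grasp and lift a little.

Run:
```python
from k import *
f=pickle.load(open("pics/w4.pkl","rb")); P=cloud(f); Z=P[...,2]
m=((Z>.155)&(Z<.172)).astype(np.uint8); m[:,:200]=0; m[:,340:]=0; m[260:]=0
c=max(cv2.findContours(m,0,1)[0],key=cv2.contourArea); r=cv2.minAreaRect(c)
h=onz(f,*r[0],.165); print(r,h,P[m>0].mean(0), onz(f,277.5,223,.165))
H=(h[:2]+np.array([.6085,.0405]))/2; print(H)
D2=[np.pi,0,np.deg2rad(53)]
robot.goto([*H,.20],D2)
print(robot.move_straight([*H,.142],vel=.1,contact_N=15))
s=robot.sense(); print(s["t"],s["tcp_pos"],s["wrist_force"])
robot.grip(0,80); s=robot.sense(); print(s["t"],s["opening"],s["tcp_pos"],s["wrist_force"])
if .15<s["opening"]<.4:
    p=s["tcp_pos"].copy(); p[2]=.165; print(robot.move_straight(p,vel=.05,contact_N=20))
    s=robot.sense(); print(s["t"],s["opening"],s["tcp_pos"],s["wrist_force"],s["torque"])
```

```text
((277.0, 218.0), (36.0, 34.0), 90.0) [0.60650182 0.04233835 0.165     ] [0.60657458 0.04223669 0.16526153] [0.60956244 0.04045763 0.165     ]
[0.60750091 0.04141917]
False
23.2 [0.60814101 0.04134368 0.14273857] [0.17090635 0.52037904 0.54448487]
23.7917 0.2684906014569561 [0.60755573 0.04113201 0.14234172] [-0.69351043 -0.78634473  2.90305236]
False
24.4 0.2717134949317071 [0.60752835 0.04124742 0.16512203] [ 0.29265339  1.06268279 -2.11641877] [-0.00533196  0.0356275  -0.00745032]
```

Run:
```python
from k import *
from scipy.spatial.transform import Rotation as Ro
s=robot.sense(); p=s["tcp_pos"].copy(); p[2]=.32
print(robot.move_straight(p,vel=.1,contact_N=25)); robot.sleep(.3)
s=robot.sense(); print(s["t"],s["opening"],s["tcp_pos"],s["wrist_force"])
R0=Ro.from_euler('xyz',[np.pi,0,np.deg2rad(53)])
for a in (-30,-57):
    o=(R0*Ro.from_euler('y',a,degrees=True)).as_euler('xyz')
    q=robot.inverse_kinematics(p,o); print(a,q)
    if q is None: break
    robot.move_straight(p,vel=.05,attitude=o) if False else robot.goto(p,o)
robot.sleep(.5)
s=robot.sense(); print(s["t"],s["opening"],s["tcp_pos"],s["tcp_rot"],s["wrist_force"],s["joint_velocities"])
for n in ("scene","wrist"):
    f=robot.grab_frame(n); pickle.dump(f,open(f"pics/{n}5.pkl","wb")); cv2.imwrite(f"pics/{n}5.png",f["image"][:,:,::-1])
crop(pickle.load(open("pics/scene5.pkl","rb")),180,110,340,270,4,"pics/sc5c.png")
```

```text
False
26.4 0.2699969013405554 [0.60748338 0.04127583 0.3197994 ] [ 0.63452193 -0.66254858 -2.41234284]
-30 [-0.57913238  0.53553012  0.46779671  1.40278175  0.13506669  1.62723924
  0.78224757]
-57 [-0.63277564  0.74974239  0.50102815  1.27640416  0.3433836   1.9232611
  0.80132445]
27.7417 0.2723942434720985 [0.60738938 0.04086033 0.32077412] [3.14090288 0.99323154 0.92392386] [ 0.80461952  0.96742847 -1.44258805] [-0.00322611  0.01148685 -0.00226678 -0.00017451 -0.00225437  0.00064007
  0.00077429]
```

View pics/sc5c.png

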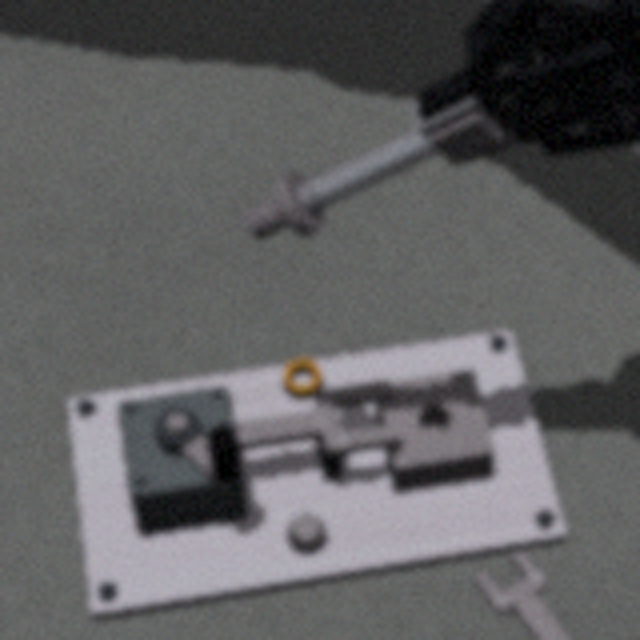

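View pics/wrist5.png

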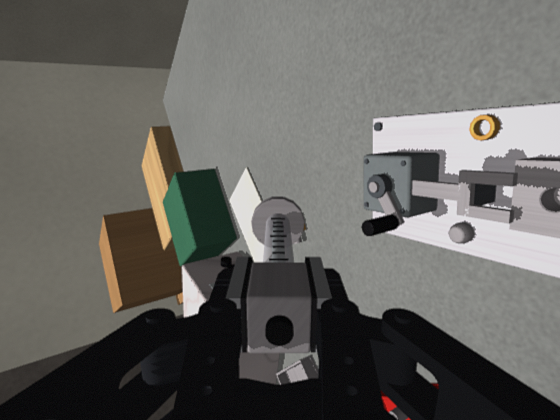

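The tube is held tipped in the gripper with its foot at scene pixel (245,165), and the fixture and bystanders are undisturbed. I'll measure the lean and foot position, then hand in.

Run:
```python
from k import *
f=pickle.load(open("pics/scene5.pkl","rb")); P=cloud(f)
a=np.median(P[165:168,245:248].reshape(-1,3),0); b=np.median(P[149:152,274:277].reshape(-1,3),0)
print("foot",a,"tube",b); d=b-a; print("lean",np.rad2deg(np.arccos(d[2]/np.linalg.norm(d))), "dist",np.linalg.norm(a[:2]-[.5645,-.0266]))
s=robot.sense(); print(s["t"],s["opening"],np.abs(s["joint_velocities"]).max(),s["tcp_pos"])
g=robot.grab_frame("top"); t=pickle.load(open("pics/top0.pkl","rb"))
for n,(u0,v0,u1,v1) in dict(gauge=(135,165,175,215),jar=(122,228,160,265),driver=(400,175,485,230),valve=(415,235,450,270),spanner=(280,108,308,160)).items():
    print(n,np.abs(g["image"][v0:v1,u0:u1].astype(int)-t["image"][v0:v1,u0:u1]).mean())
robot.close_job()
```

```text
foot [ 0.55752252 -0.04302442  0.26441271] tube [0.59336076 0.00792081 0.30694766]
lean 55.67179256664232 dist 0.017845073859110674
27.8417 0.26922078997581195 0.006644901465247977 [0.60744554 0.04118088 0.3202636 ]
gauge 44.156
jar 34.67496443812233
driver 16.115793226381463
valve 15.16625850340136
spanner 17.238324175824175
the job is handed in; nothing more can be done
```

The picture differences are larger than I expected, so I'll see whether the saved mid-run top view explains them.

Run:
```python
from h import *
g=pickle.load(open("pics/t4.pkl","rb")); t=pickle.load(open("pics/top0.pkl","rb"))
print(np.abs(g["R"]-t["R"]).max(),np.abs(g["t"]-t["t"]).max())
cv2.imwrite("pics/t4f.png",g["image"][:,:,::-1])
for n,(u0,v0,u1,v1) in dict(gauge=(135,165,175,215),jar=(122,228,160,265),driver=(400,175,485,230),valve=(415,235,450,270),spanner=(280,108,308,160),bench=(400,280,450,330)).items():
    d=g["image"][v0:v1,u0:u1].astype(int)-t["image"][v0:v1,u0:u1]; print(n,d.mean(),np.abs(d).mean())
```

```text
0.0 0.0
gauge 9.128333333333334 9.128666666666666
jar 8.964201043148412 8.964201043148412
driver 8.00541889483066 8.016399286987522
valve 7.544761904761905 7.556190476190476
spanner -10.130265567765568 22.631639194139193
bench 8.163466666666666 8.163466666666666
```

View pics/t4f.png

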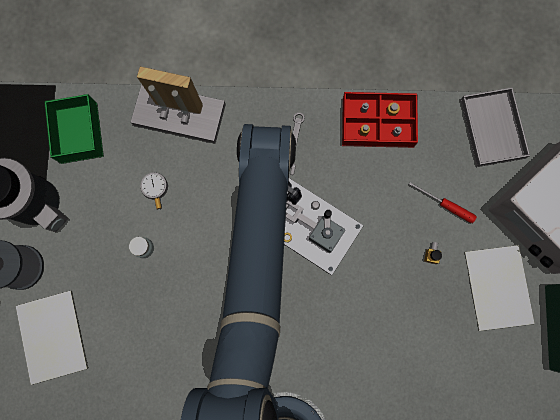

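View pics/scene5.png

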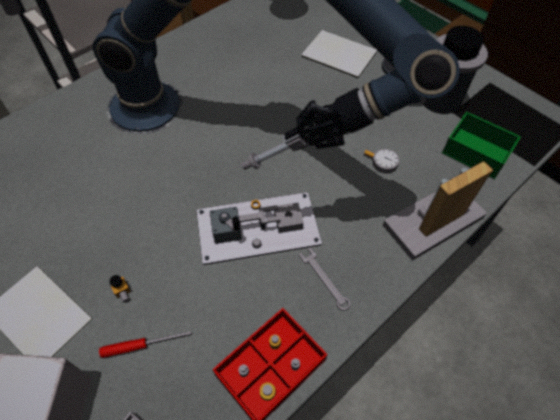

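I wound the crank about 724° (12.6 rad) counter-clockwise. I then gripped the tube's head, lifted the tube straight up out of its seat and tipped it. I handed the job in at 27.8 s, with the tube still held in the air above the fixture.

**Crank:** The keeper fork shows drawn well back from the flange. Crank angle, by estimate, is about 13.0 rad: 0.44 rad at the start, read from the grip's position, plus the 12.6 rad turned. There was no direct reading of the joint.

**Tube:** It measured a lean of about 56° from upright (57° commanded). The foot was about 0.26 m above the bench and about 2 cm, measured level, from the fixture's centre. The gripper opening stayed steady at about 23 mm on the head, with the joints nearly still. The seat is seen empty, with the tube well above it.

**Bystanders:** One check disagreed. A plain picture difference of the top view just before hand-in gave large values for all five objects I checked:

| Object | Mean grey-level difference |
|---|---|
| gauge | 44 |
| jar | 35 |
| spanner | 17 |
| driver | 16 |
| valve | 15 |

- I put this down to changed brightness, the arm and its shadow, but I did not save that frame, so I can't confirm it.
- The saved top view from mid-run (22 s) differs by a uniform brightness shift of about 8 at the gauge, jar, driver and valve, and on bare bench.
- In the final scene view by eye, the cap, collar, gauge, valve, driver and spanner are in their starting places.
- The jar is hidden behind the arm in the final view; it was unmoved in the mid-run view, and the gripper did not go near it.

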